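# Index a portion tub under the lid press and hold the lever at the third click

## Robot

A 7-joint arm with a two-finger parallel gripper is mounted at the origin on a cart in front of the work surface, level with it; the furniture and walls round the work are solid. World frame = base frame: x ahead of the robot, y to its left, z up, the work surface at z = 0. Lengths are in m, angles in rad, forces in N, time in s.
With the tool pointing down it reaches from about 0.4 to 0.875 m from the base axis. Payload 19.3 kg.
Tool frame: the origin (TCP) lies at the very end of the fingers, on their centre line; the grasp point (between the pads) lies pinch_z behind it (pinch_z is the distance from the TCP to the grasp point, in m); z points along the fingers, y is the line along which they close (so a half turn about z gives the same grasp; the last joint's range is limited). The gripper opens to 85 mm and grips with 20 to 120 N. Pads are 22 mm wide; open, the fingers measure 114 mm over their backs; the gripper's body (76 mm by 85 mm) begins 54 mm behind the grasp point. The pads swing forward as they close: fully open they stand 13 mm farther back than shut.
Start: joints at [1.176, 0.521, -0.036, 1.599, 0.021, 1.021, -0.113], TCP at [0.199, -0.592, 0.231] pointing down, gripper open.
Joint ranges: [-2.91, 2.91], [-0.3, 2.13], [-1.5, 1.42], [0.17, 2.43], [-1.26, 4.41], [0.16, 1.93], [-2.52, 2.52]. Speed limits (rad/s): [1.89, 1.89, 2.39, 2.39, 3.01, 3.01, 3.01].

## Interface

Orientations are given as a unit quaternion [w, x, y, z].
In Python, from cell import get_state, read_camera, calibration, sign_off, pinch_z gives the robot as it stands. The module is installed in compiled form; this text tells all that it offers.
- The arm moves only by the shell command python3 -m jog 'ROWS' [FORCE]. ROWS is JSON, one flat list of numbers, 7 for each row, row after row: the shift along the tool's x, y, z in mm, then the turn, a rotation vector about the tool's x, y, z in degrees, then the opening, from 0 (shut) to 1 (fully open). A call has 1 to 10 rows; each row is the pose to reach, as a shift and turn from the pose commanded when the call began, along the tool's axes at that moment; what a row does not reach only later rows make up. A row lasts 1/12 s, in which the tool goes at most 41.7 mm and 7.16 degrees, less where a joint would pass 70% of its speed; a pose out of reach is approached as far as the arm can. A call with a gripper value outside its range is refused whole. The fingers move at their own pace and stop on an object; FORCE is the grip in N (left out, the last holds). Time passes only in rows, so rows that repeat a pose let the fingers close. It gives the time, the measured TCP pose, the force, the opening and the grip force at its end, in the units of the state.
- get_state(): the state, without advancing time (a new reading comes with each control period).
- read_camera(name): name is "scene" or "side" or "wrist"; returns (picture, depth): 420x560x3 uint8, red, green, blue; 420x560 float32, m along the optical axis (not along the pixel's ray), 0 where there is no reading.
- calibration(name): a dict with "vertical_fov" (degrees; the focal length in pixels is half the picture's height over the tangent of half this angle, whatever the lens; pixels are square), "cx", "cy" (the principal point, pixels), "extrinsics" (4x4, takes a point from world to camera coordinates). Camera axes: x right, y up, looking along -z (the intrinsics and any distortion apply to the point x, -y, -z); pixel columns grow to the right and rows downward; lengths in m; the calibration is good to about 2 mm. A picture is of the moment at which its call begins: read the wrist's pose just before it. calibration takes no time and is no camera call; for the wrist camera it gives the pose at the moment of the call.
- sign_off(): hands the job in; it is judged then, once.
The state is a dict: "time_s": time; "joints": joint angles; "joint_vel": joint speeds; "joint_efforts": joint torques, N m; "ee_pos": TCP position; "tcp_rot": TCP orientation; "ft_force": force on the tool from outside, world axes, zero at the start; "ft_torque": the same for the moment, N m; "gripper_width": finger opening in m; "finger_force": force on a finger pad.
Only numpy, scipy, OpenCV 4.12 (cv2) and the standard library are available. Lean on these libraries where they do the work, as an engineer would, in place of code of your own. Each camera call takes 0.05 s, during which the arm holds its last target. There are 200 camera calls.

## Task

The portion tub in the left or right pocket of the lid press's turntable has its lid standing too high. Turn the turntable a quarter turn, whichever way brings that tub under the press head, until it clicks in; only then press the lever down past its first two clicks to the third, so that the lid is pushed on, and keep it held down there with the fingers: the lever springs back when let go, so finish while still holding it. Leave the tubs and the cup in their pockets and do not disturb the other things on the worktop.

Things in the scene. Friction and masses are not known exactly. Their poses are not given: they have to be found in the camera images.
- press: The lid press, one fixed steel machine, 360 x 290 mm base plate; its place and yaw (up to 0.2 rad) vary. Origin on the worktop under the turntable's centre. Machine axes: x from the turntable towards the press column at the back, y to the left, z up. Column at the back, head above the back pocket, lever on the right.
- turn_axis (a point): Centre of the turntable's steel disc (270 mm across) on its top face, 40 mm above the worktop, straight above the press's origin; axes as the press's. Four wire-ring pockets lie 85 mm from it, one every 90 degrees (at the start: back, under the press head, empty; left; right; front), and four upright pegs between them.
- turntable (a joint): Angle of the turntable, rad: 0 at the start, positive anticlockwise from above. Detents at -1.571, 0, +1.571 (quarter turns), stops at +-1.65. Light between detents; a bump 0.074 rad either side of each detent takes about 0.4 N m (4 N at a peg) to pass, then it settles by itself. +1.571 brings the right-hand pocket under the press, -1.571 the left-hand one.
- peg_fl (a point): Top centre of the round aluminium peg that stands front left at the start (local (-81, +81) mm of turn_axis); turns with the disc. The four pegs are the handles for turning: 16 mm in diameter, 60 mm tall (top 100 mm above the worktop), 115 mm from the axis.
- peg_fr (a point): The same for the peg that stands front right at the start (local (-81, -81) mm of turn_axis).
- peg_rl (a point): The same for the peg rear left at the start (local (+81, +81) mm), beside the press head.
- peg_rr (a point): The same for the peg rear right at the start (local (+81, -81) mm), beside the press head.
- platen (a point): Centre of the underside of the white round platen (56 mm across) that the press lowers, 85 mm behind the turntable axis. 106 mm above the worktop when the lever is up; it sinks 31 mm per rad of lever. The steel head above it is 70 mm wide, 140 to 215 mm high, with a ram that rises to 250 mm.
- lever (a joint): Angle of the press lever, rad: 0 at the start (up, at its stop), growing as it is pressed down. Clicks at 0.3, 0.6 and 0.9; hard stop at 0.94. The return spring (0.7 N m at the top, 1.3 N m at the third click, 0.25 N m more when leaving each click: 5 to 10 N at the grip) brings it all the way up from any click when let go.
- lever_grip (a point): Centre of the lever's black grip, right of the disc: a level cylinder 24 mm thick, 95 mm long, along machine y. At lever angle q it is 160*cos(0.45-q) mm in front of (machine -x) and 160*sin(0.45-q) mm above lever_shaft: 250 mm above the worktop at 0, 110 mm at 0.9. The 13 mm steel arm joins it 40 mm from this point, at the end nearer the disc.
- lever_shaft (a point): Fixed point on the axis of the lever's shaft, level with the middle of the grip along machine y (215 mm to the right of the machine's middle), 180 mm above the worktop and 125 mm behind the turntable axis; axes as the machine's.
- tub: The clear portion tub whose lid is not yet pressed on: 76 mm across, 38 mm high when closed, its lid standing 5 to 6.5 mm too high. In the left or the right pocket at the start. Origin at the underside, 7 mm from the centre of the round along the tub's own -y, which has the small tab (76 x 90 mm with tab).
- tub_top (a point): Point on the middle axis of that tub, 38 mm above its underside (the level of the closed lid's top).
- tub_lid (a joint): Height of that tub's lid above its closed position, m: 0.005 to 0.0065 at the start, 0 when fully on; it slides down stiffly (3 N) and stays where it is.
- cup: Empty open clear plastic cup, 68 mm across and 62 mm high, origin at the centre of its underside; stands in the other side pocket (left or right).
- closed_tub: Portion tub of the same kind with its lid already fully on (38 mm high), in the front pocket at the start. Origin at the underside.
- spice_b: Spice jar, 44 mm across, 105 mm high, standing behind the lever. Bystander; origin at the underside.
- marker_a: Marker pen, 17 x 135 x 16 mm, lying in front of the press. Bystander.
- tape_roll: Roll of tape lying flat, 96 mm across, 25 mm high, right of the press. Bystander.
- spice_a: Spice jar, 45 mm across, 106 mm high, left of the press. Bystander.
- bench_scraper: Bench scraper, 108 x 152 x 20 mm, lying far left. Bystander.
- squeeze_sauce: Squeeze bottle, 65 mm across, 221 mm high, back left. Bystander.
There are look-alikes about, which are no part of the job. There is more than one size of the cup; the one meant has the size given above.

How it is judged:
By the outcome, as a careful person would: the job done as asked, in the order asked, and still so for the second after the job is handed in, while the arm keeps its last pose, push and grip.
It also fails if it takes over 56 s, if anything falls off the work surface, if the arm or the gripper's body presses on something with over 40 N, if the wrist force passes 120 N, or if a joint passes its speed limit or range.

## Working session

There is one attempt and no reset: what is moved stays moved. The work goes in short steps, Python scripts to look and compute and a shell command to move; the robot and the scene stay as the last step left them, time stands still between calls to the robot, and variables do not carry over. Pictures are saved under pics/ and viewed, at most 10 in all, crops included, and the job is handed in when it is done.

```bash
mkdir -p pics; ls
python3 - <<'E'
from cell import *
import cv2,numpy as np
print(pinch_z, get_state())
for n in("scene","side"):
    p,d=read_camera(n); c=calibration(n); print(n,c)
    cv2.imwrite(f"pics/{n}0.png",p[:,:,::-1]); np.save(f"pics/{n}0.npy",d)
E
```

```text
pics
0.0187 {'time_s': 0.0, 'joints': array([ 1.17580604,  0.52201113, -0.03633224,  1.59998906,  0.02117406,
        1.021111  , -0.11279097]), 'joint_vel': array([-0.00113845, -0.0021293 ,  0.00020046,  0.00116538, -0.00033923,
        0.00120247, -0.00086734]), 'joint_efforts': array([ 4.52768991e-04, -9.27114701e+01,  1.98021054e+00, -3.69945753e+01,
        1.78482989e-02,  7.92047853e-03,  1.27997529e-05]), 'ee_pos': array([ 0.19931159, -0.5920149 ,  0.23073426]), 'tcp_rot': array([-5.54601375e-04,  9.86843564e-01,  1.61677016e-01, -1.19612510e-04]), 'ft_force': array([-0.35775178, -0.06814194,  0.09208496]), 'ft_torque': array([ 0.0069823 , -0.04056855,  0.04183768]), 'finger_force': 0.0, 'gripper_width': 0.08545812826334452}
scene {'vertical_fov': 54.03053532827684, 'cx': 279.7997732770248, 'cy': 209.03229691459762, 'extrinsics': array([[-0.48840271, -0.87238602,  0.02013516,  0.28477933],
       [ 0.46828054, -0.24255541,  0.84963534, -0.41132448],
       [-0.7363261 ,  0.4243931 ,  0.52698612, -1.0664486 ],
       [ 0.        ,  0.        ,  0.        ,  1.        ]])}
side {'vertical_fov': 49.068118940816035, 'cx': 279.58596498067914, 'cy': 203.68122289720003, 'extrinsics': array([[ 0.94588672, -0.32360172,  0.02408815, -0.54564537],
       [ 0.1723704 ,  0.56395511,  0.80761567, -0.2660966 ],
       [-0.27493046, -0.75976085,  0.58921701, -1.80148948],
       [ 0.        ,  0.        ,  0.        ,  1.        ]])}
```

View pics/scene0.png

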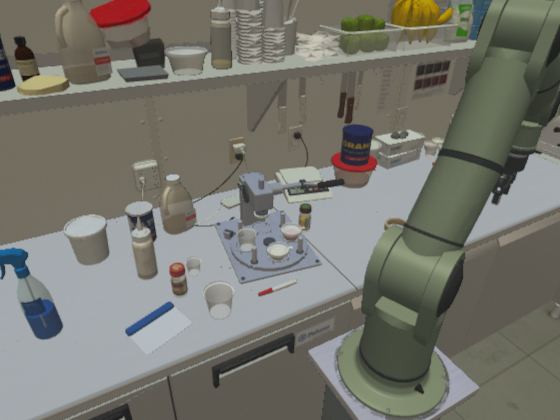

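View pics/side0.png

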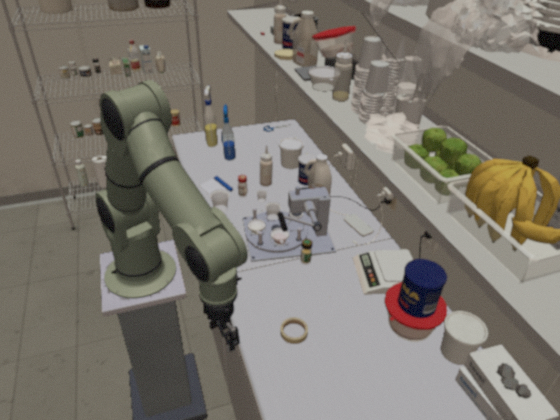

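The scene view shows the press at about (265,235), with its lever grip at (330,183). The side view shows the press at (285,220), the grip at (283,222) and the tape roll at (294,330). I'll enlarge both.

Run:
```python
import cv2
a=cv2.imread("pics/scene0.png")[165:305,205:355]
b=cv2.imread("pics/side0.png")[175:275,230:350]
cv2.imwrite("pics/c1.png",cv2.resize(a,None,fx=4.2,fy=4.2,interpolation=2)[:600])
cv2.imwrite("pics/c2.png",cv2.resize(b,None,fx=6,fy=6,interpolation=2))
```

```text
(no output)
```

View pics/c1.png

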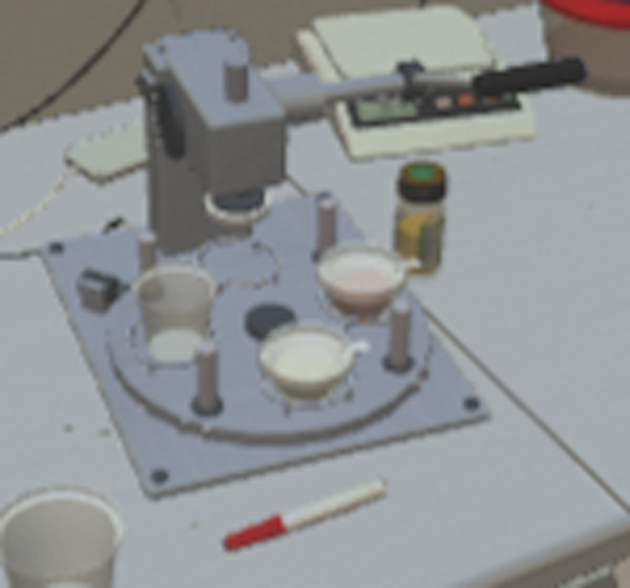

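View pics/c2.png

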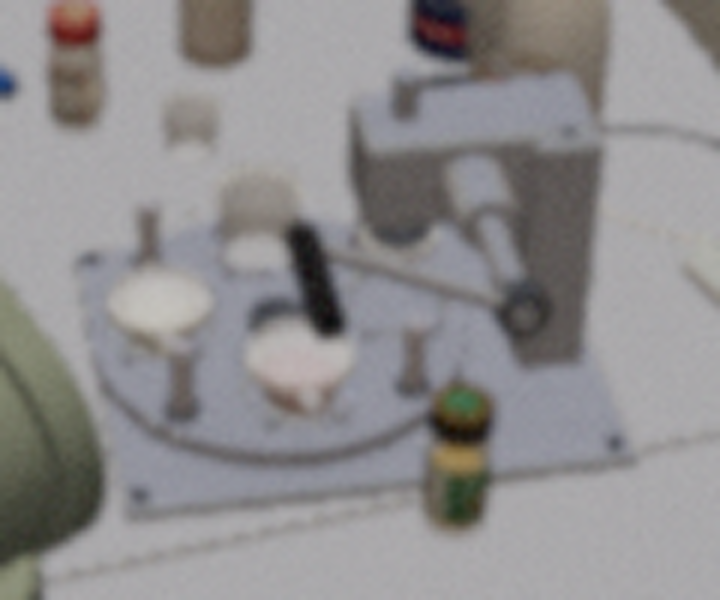

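The tub with the raised lid (pink, tab showing) is in the right pocket: c1 (362,275), c2 (300,360). The cup is in the left pocket: c1 (175,310). The closed tub is in front: c1 (305,360). So the turntable must turn +90°, anticlockwise. Next I fit the press pose from the peg tops.

```bash
cat > h.py <<'E'
import numpy as np
from cell import calibration
from scipy.optimize import least_squares
def proj(n,P,c=None):
    c=c or calibration(n); E=c["extrinsics"]; P=np.atleast_2d(P)
    q=P@E[:3,:3].T+E[:3,3]; f=210/np.tan(np.radians(c["vertical_fov"]/2))
    return np.c_[c["cx"]+f*q[:,0]/-q[:,2], c["cy"]-f*q[:,1]/-q[:,2]]
def W(p,L):
    L=np.atleast_2d(L);c,s=np.cos(p[2]),np.sin(p[2])
    return np.c_[p[0]+c*L[:,0]-s*L[:,1],p[1]+s*L[:,0]+c*L[:,1],L[:,2]]
E
python3 - <<'E'
from h import *
a=.0813
L={'fl':(-a,a,.1),'fr':(-a,-a,.1),'rr':(a,-a,.1),'rl':(a,a,.1),'g':(.125-.160*np.cos(.45),-.215,.25)}
S=dict(fl=(205,344),fr=(401,303),rr=(327,197),rl=(148,234),g=(530,75))
D=dict(fl=(150,208),fr=(181,343),rr=(415,325),g=(315,280))
def res(p,full=False):
    r=[]
    for n,o,k,m in(("scene",(205,165),4.2,S),("side",(230,175),6,D)):
        for q,v in m.items():
            r.append(proj(n,W(p,L[q]),C[n])[0]-(np.array(o)+(np.array(v)+.5)/k-.5))
    return np.array(r).round(2) if full else np.ravel(r)
C={n:calibration(n) for n in("scene","side")}
s=least_squares(res,[.65,0,0],loss='soft_l1');print(s.x,res(s.x,True))
for k,v in L.items(): print(k,W(s.x,v))
E
```

```text
[ 0.57733196  0.04778936 -0.15059215] [[ 0.24  0.31]
 [-0.04  0.46]
 [ 0.22  1.12]
 [-0.05  0.22]
 [ 0.53  0.86]
 [ 0.24 -1.31]
 [ 0.52 -0.05]
 [ 0.8  -0.84]
 [ 0.39  0.22]]
fl [[0.509149   0.14036616 0.1       ]]
fr [[ 0.48475516 -0.0203936   0.1       ]]
rr [[ 0.64551492 -0.04478744  0.1       ]]
rl [[0.66990876 0.11597232 0.1       ]]
g [[ 0.5262212  -0.16191618  0.25      ]]
```

```bash
cat >> h.py <<'E'
from scipy.spatial.transform import Rotation as R
from cell import get_state
P=np.array([0.57733,0.04779,-0.15059])
def rel(pos,xang):
    s=get_state();q=s["tcp_rot"];r=R.from_quat([q[1],q[2],q[3],q[0]])
    d=R.from_euler('z',xang,degrees=True)*R.from_euler('x',180,degrees=True)
    return np.r_[r.inv().apply(np.array(pos)-s["ee_pos"])*1000,(r.inv()*d).as_rotvec(degrees=True)].round(1)
E
python3 - <<'E'
from h import *
print(rel((.45,-.22,.34),70)); print(rel((.509,.140,.34),126))
# spice_b base on table
c=calibration("scene")
s=least_squares(lambda p:proj("scene",[p[0],p[1],0.],c)[0]-[304.5,228.5],[.6,-.1]).x;print(s)
s=least_squares(lambda p:proj("side",[p[0],p[1],0.])[0]-[306,260.5],[.6,-.1]).x;print(s)
print(W(P,[.125-.16*np.cos(.45),-.225,0]))
E
```

```text
[ 3.563e+02 -2.727e+02 -1.090e+02 -1.000e-01 -0.000e+00 -5.140e+01]
[ 5.271e+02 -5.950e+02 -1.086e+02 -0.000e+00 -1.000e-01 -1.074e+02]
[ 0.64259027 -0.14333267]
[ 0.64424629 -0.13576999]
[[ 0.52471947 -0.17180248  0.        ]]
```

```bash
python3 -m jog '[0,0,-109,0,0,0,1, 60,-40,-109,0,0,-10,0.4, 356,-273,-109,0,0,-51,0.4, 356,-273,-109,0,0,-51,0.4, 356,-273,-109,0,0,-51,0.4, 356,-273,-109,0,0,-51,0.4, 356,-273,-109,0,0,-51,0.4, 356,-273,-109,0,0,-51,0.4, 356,-273,-109,0,0,-51,0.4, 356,-273,-109,0,0,-51,0.4]'; python3 -c "
from h import *
print(rel((.509,.140,.34),126))"
```

```text
time_s: 0.93
ee_pos: [0.4023, -0.2901, 0.3325]
tcp_rot: [0.0, 0.821, 0.571, -0.0]
ft_force: [0.1, -0.5, -0.4]
gripper_width: 0.0339
finger_force: 0.0
[440.4 -49.2  -7.6  -0.    0.  -56.3]
```

```bash
python3 -m jog '[440,-49,-8,0,0,-56,0.4, 440,-49,-8,0,0,-56,0.4, 440,-49,-8,0,0,-56,0.4, 440,-49,-8,0,0,-56,0.4, 440,-49,-8,0,0,-56,0.4, 440,-49,-8,0,0,-56,0.4, 440,-49,-8,0,0,-56,0.4, 440,-49,-8,0,0,-56,0.4, 440,-49,-8,0,0,-56,0.4, 440,-49,-8,0,0,-56,0.4]'; python3 -m jog '[0,0,0,0,0,0,0.4, 0,0,0,0,0,0,0.4, 0,0,0,0,0,0,0.4]'; python3 -c "
from h import *
print(rel((.509,.140,.20),126))"
```

```text
time_s: 1.77
ee_pos: [0.503, 0.114, 0.3398]
tcp_rot: [0.0, 0.457, 0.889, -0.0]
ft_force: [2.2, -0.7, -0.3]
gripper_width: 0.034
finger_force: 0.0
time_s: 2.02
ee_pos: [0.5028, 0.112, 0.3394]
tcp_rot: [-0.0, 0.457, 0.89, -0.0]
ft_force: [0.4, -1.4, 0.6]
gripper_width: 0.0342
finger_force: 0.0
[ 19.   21.5 139.4  -0.   -0.   -0.4]
```

```bash
python3 -m jog '[19,21,0,0,0,0,0.4, 19,21,40,0,0,0,0.4, 19,21,80,0,0,0,0.4, 19,21,139,0,0,0,0.4, 19,21,139,0,0,0,0.4, 19,21,139,0,0,0,0.4, 19,21,139,0,0,0,0.4]'
python3 - <<'E'
from h import *
from cell import read_camera
import cv2
c=calibration("wrist");p,d=read_camera("wrist")
cv2.imwrite("pics/w1.png",p[:,:,::-1])
a=.0813
for s in((-a,a,.1),(-a,-a,.1),(a,a,.1)): print(proj("wrist",W(P,s),c))
print(rel((.509,.1405,.066),126))
E
```

```text
time_s: 2.6
ee_pos: [0.509, 0.1389, 0.201]
tcp_rot: [-0.0, 0.458, 0.889, -0.0]
ft_force: [0.9, -0.1, 0.8]
gripper_width: 0.034
finger_force: 0.0
[[288.15880596 206.87639277]]
[[165.63031601 327.14048063]]
[[414.34276115 324.51908282]]
[ 1.300e+00  0.000e+00  1.361e+02  1.000e-01  0.000e+00 -5.000e-01]
```

View pics/w1.png

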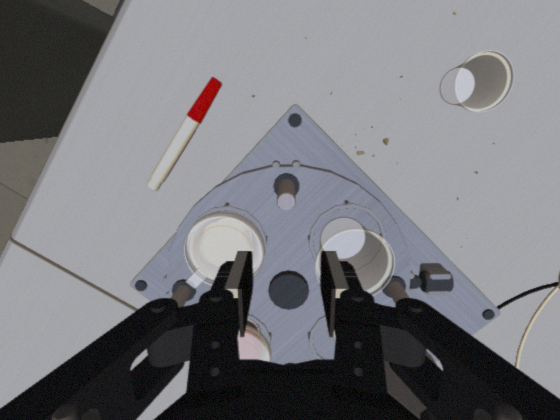

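The wrist view shows the front-left peg top at (287,202), against (288,207) predicted. It sits centred between the fingers, the cup is at (355,260) and the closed tub at (225,250). The press fit is confirmed, so I descend and grip the peg.

```bash
python3 -m jog '[1,0,40,0,0,0,0.4, 1,0,75,0,0,0,0.4, 1,0,105,0,0,0,0.4, 1,0,135,0,0,0,0.4, 1,0,135,0,0,0,0.4, 1,0,135,0,0,0,0, 1,0,135,0,0,0,0, 1,0,135,0,0,0,0, 1,0,135,0,0,0,0]' 25
python3 - <<'E'
from h import *
s=get_state();
c=P[:2]; z=s["ee_pos"][2]; v=s["ee_pos"][:2]-c
print(np.hypot(*v),np.degrees(np.arctan2(v[1],v[0])))
for a in range(9,100,9):
    t=np.arctan2(v[1],v[0])+np.radians(a)
    print(a,rel((c[0]+.115*np.cos(t),c[1]+.115*np.sin(t),z),126+a*.7).tolist())
E
```

```text
time_s: 3.4
ee_pos: [0.5093, 0.1409, 0.0678]
tcp_rot: [0.001, 0.457, 0.889, 0.001]
ft_force: [-3.8, 0.5, 12.1]
gripper_width: 0.0153
finger_force: 26.8
0.11530881922828476 126.14124538115168
9 [-1.9, -18.0, -0.0, 0.1, 0.1, -6.7]
18 [-6.3, -35.5, -0.1, 0.1, 0.1, -13.0]
27 [-13.4, -52.1, -0.1, 0.1, 0.1, -19.3]
36 [-22.9, -67.4, -0.1, 0.1, 0.1, -25.6]
45 [-34.8, -81.0, -0.2, 0.1, 0.1, -31.9]
54 [-48.6, -92.6, -0.2, 0.1, 0.1, -38.2]
63 [-64.1, -101.8, -0.2, 0.1, 0.1, -44.5]
72 [-80.8, -108.6, -0.2, 0.1, 0.1, -50.8]
81 [-98.4, -112.6, -0.2, 0.1, 0.1, -57.1]
90 [-116.4, -113.9, -0.1, 0.1, 0.1, -63.4]
99 [-134.4, -112.3, -0.1, 0.1, 0.1, -69.7]
```

```bash
python3 -m jog '[-2,-18,0,0,0,-6.5,0, -6,-35.5,0,0,0,-13,0, -13.5,-52,0,0,0,-19,0, -23,-67.5,0,0,0,-25.5,0, -35,-81,0,0,0,-32,0, -48.5,-92.5,0,0,0,-38,0, -64,-102,0,0,0,-44.5,0, -81,-108.5,0,0,0,-51,0, -98.5,-112.5,0,0,0,-57,0, -98.5,-112.5,0,0,0,-57,0]'
python3 - <<'E'
from h import *
s=get_state()
c=P[:2]; z=s["ee_pos"][2]; v=s["ee_pos"][:2]-c
a0=np.degrees(np.arctan2(v[1],v[0]));print(np.hypot(*v),a0-126.4,s["ft_force"],s["joints"])
for a in (86,90,92): 
    t=np.radians(126.4+a); print(a,rel((c[0]+.115*np.cos(t),c[1]+.115*np.sin(t),z),126+a*.7).tolist())
E
```

```text
time_s: 4.23
ee_pos: [0.4772, -0.0079, 0.0675]
tcp_rot: [0.002, -0.025, 1.0, -0.001]
ft_force: [-2.4, 1.1, 15.5]
gripper_width: 0.015
finger_force: 28.3
0.11459400498523492 -277.34218342148915 [-2.41277413  1.14143793 15.52790358] [ 0.49650916  0.68362701 -0.81425854  2.08059647  0.78527707  0.71002443
  0.78280766]
86 [-2.8, -6.1, 0.0, -0.1, 0.3, -3.4]
90 [-7.0, -12.9, 0.0, -0.1, 0.3, -6.2]
92 [-9.3, -16.3, 0.1, -0.1, 0.3, -7.6]
```

```bash
python3 -m jog '[-2.8,-6,0,0,0,-3.4,0, -7,-13,0,0,0,-6,0, -7,-13,0,0,0,-6,0, -7,-13,0,0,0,-6,0]'; python3 -m jog '[0,0,0,0,0,0,0.35, 0,0,0,0,0,0,0.35, 0,0,0,0,0,0,0.35, 0,0,0,0,0,0,0.35, 0,0,-40,0,0,0,0.35, 0,0,-80,0,0,0,0.35, 0,0,-120,0,0,0,0.35, 0,0,-160,0,0,0,0.35]'
python3 - <<'E'
from h import *
from cell import read_camera
import cv2
c=calibration("wrist");p,d=read_camera("wrist")
cv2.imwrite("pics/w2.png",p[:,:,::-1])
a=.0813
for s in((-a,a,.1),(-a,-a,.1),(a,a,.1)): print(proj("wrist",W(P,s),c))
p,d=read_camera("scene");cv2.imwrite("pics/s2.png",cv2.resize(p[165:305,205:355,::-1],None,fx=4.2,fy=4.2,interpolation=2))
E
```

```text
time_s: 4.57
ee_pos: [0.4838, -0.018, 0.0676]
tcp_rot: [0.002, -0.074, 0.997, -0.0]
ft_force: [2.4, -1.6, 9.1]
gripper_width: 0.015
finger_force: 27.6
time_s: 5.23
ee_pos: [0.4812, -0.017, 0.2277]
tcp_rot: [-0.0, -0.076, 0.997, 0.0]
ft_force: [0.5, -1.0, 0.5]
gripper_width: 0.0297
finger_force: 0.0
[[445.25097038 251.71806348]]
[[281.36972313 202.76222111]]
[[379.87916926 381.59897017]]
```

View pics/w2.png

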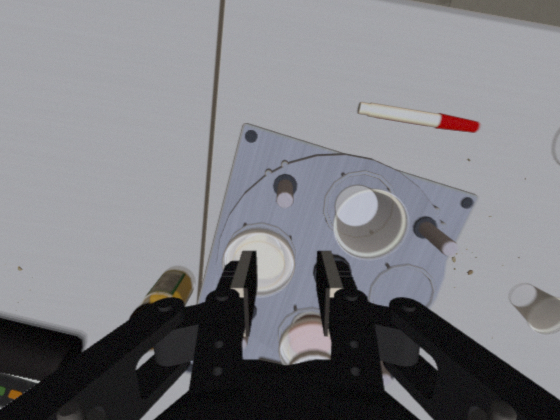

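View pics/s2.png

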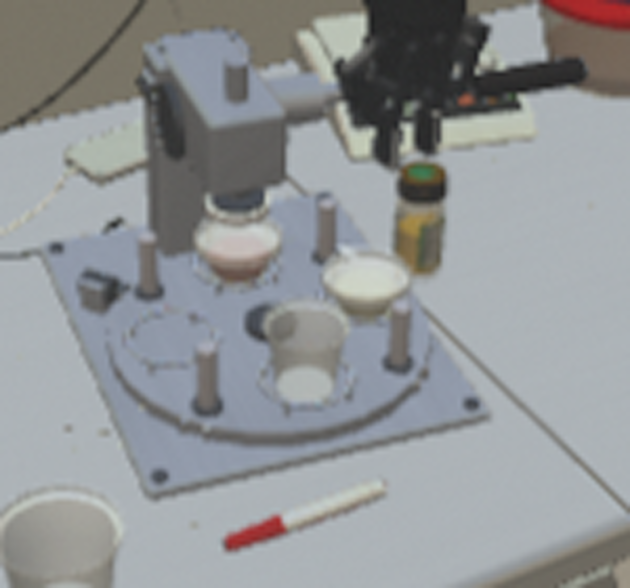

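The pegs sit at the same pixels as before, so the disc has clicked in at +90°. The pink tub is now under the head at (238,245) and nothing else has moved. Next is the lever.

```bash
python3 -c "
from h import *
print(rel((.525,-.172,.36),81.4))"
```

```text
[ -18.3 -159.7 -128.7    0.3    0.4  107.2]
```

```bash
python3 -m jog '[0,0,-40,0,0,0,0.4, 0,0,-80,0,0,7,0.6, 0,0,-129,0,0,14,0.6, -18,-60,-129,0,0,107,0.6, -18,-100,-129,0,0,107,0.6, -18,-130,-129,0,0,107,0.6, -18,-160,-129,0,0,107,0.6, -18,-160,-129,0,0,107,0.6, -18,-160,-129,0,0,107,0.6, -18,-160,-129,0,0,107,0.6]'; python3 -c "
from h import *
print(rel((.525,-.172,.36),81.4))"
```

```text
time_s: 6.17
ee_pos: [0.5234, -0.1735, 0.3544]
tcp_rot: [-0.0, 0.469, 0.883, 0.0]
ft_force: [0.9, -0.2, -0.2]
gripper_width: 0.0515
finger_force: 0.0
[ 0.3  2.1 -5.6 -0.  -0.  42.7]
```

```bash
python3 -m jog '[0,2,0,0,0,43,0.6, 0,2,0,0,0,43,0.6, 0,2,0,0,0,43,0.6, 0,2,0,0,0,43,0.6, 0,2,0,0,0,43,0.6, 0,2,0,0,0,43,0.6, 0,2,0,0,0,43,0.6, 0,2,0,0,0,43,0.6]'
python3 - <<'E'
from h import *
from cell import read_camera
import cv2
print(rel((.525,-.172,.231),81.4),get_state()["ee_pos"])
c=calibration("wrist");p,d=read_camera("wrist")
x=.125-.16*np.cos(.45)
for y in(-.1675,-.215,-.2625): print(proj("wrist",W(P,[x,y,.25]),c))
cv2.imwrite("pics/w3.png",p[:,:,::-1])
E
```

```text
time_s: 6.83
ee_pos: [0.5252, -0.1716, 0.3547]
tcp_rot: [0.0, 0.756, 0.654, -0.0]
ft_force: [0.3, -0.3, 0.4]
gripper_width: 0.0514
finger_force: 0.0
[-4.000e-01 -1.000e-01  1.237e+02 -0.000e+00  0.000e+00  3.000e-01] [ 0.52518917 -0.17164037  0.35469121]
[[287.25856376 135.35787371]]
[[286.81319976 194.67313171]]
[[286.41397275 247.84368921]]
```

View pics/w3.png

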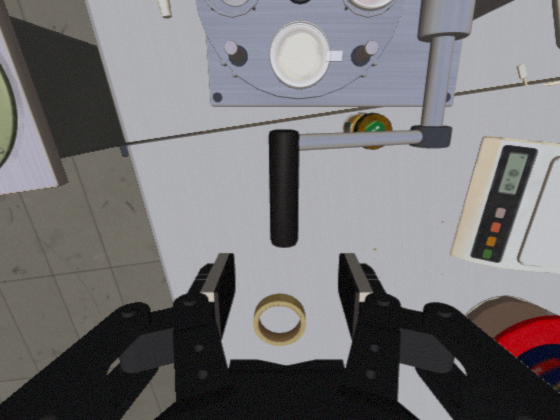

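The wrist view shows the black grip from (284,130) to (285,247), within about 2 mm of prediction, and the path between the fingers is clear. I descend and grip it.

```bash
python3 -m jog '[0,-1,40,0,0,0,0.6, 0,-1,80,0,0,0,0.6, 0,-1,110,0,0,0,0.6, 0,-1,125,0,0,0,0.6, 0,-1,125,0,0,0,0.6, 0,-1,125,0,0,0,0, 0,-1,125,0,0,0,0, 0,-1,125,0,0,0,0, 0,-1,125,0,0,0,0]' 50
python3 - <<'E'
from h import *
s=get_state();p=s["ee_pos"]
print(s["ft_force"],s["gripper_width"])
g0=W(P,[.125-.16*np.cos(.45),-.215,.25-.0187])[0]
ex=np.array([np.cos(P[2]),np.sin(P[2]),0])
print("machine-x err mm",(p-g0)@ex*1000)
for q in(.15,.3,.45,.6,.75,.9,.93):
    d=-.16*(np.cos(.45-q)-np.cos(.45))*ex; d[2]=.16*(np.sin(.45-q)-np.sin(.45))
    print(q,rel(p+d,81.4))
E
```

```text
time_s: 7.63
ee_pos: [0.5233, -0.1716, 0.2312]
tcp_rot: [-0.0, 0.757, 0.653, -0.001]
ft_force: [-13.9, 3.0, 10.1]
gripper_width: 0.0226
finger_force: 48.6
[-13.86136269   2.96812993  10.07796699] 0.022640986419336342
machine-x err mm -1.4715038899660342
0.15 [ 0.  -8.7 22.3 -0.1  0.1  0.1]
0.3 [  0.1 -14.1  45.7  -0.1   0.1   0.1]
0.45 [  0.1 -15.8  69.6  -0.1   0.1   0.1]
0.6 [  0.1 -14.   93.5  -0.1   0.1   0.1]
0.75 [ 1.000e-01 -8.600e+00  1.169e+02 -1.000e-01  1.000e-01  1.000e-01]
0.9 [ 1.000e-01  2.000e-01  1.392e+02 -1.000e-01  1.000e-01  1.000e-01]
0.93 [ 1.000e-01  2.400e+00  1.435e+02 -1.000e-01  1.000e-01  1.000e-01]
```

```bash
python3 -m jog '[0,-5,11,0,0,0,0, 0,-9.5,22,0,0,0,0, 0,-13,34,0,0,0,0, 0,-15,46,0,0,0,0, 0,-16.5,58,0,0,0,0, 0,-17,70,0,0,0,0, 0,-16.5,82,0,0,0,0, 0,-15,93.5,0,0,0,0, 0,-15,93.5,0,0,0,0]' 50 && python3 -m jog '[0,2.5,12,0,0,0,0, 0,5.5,23.5,0,0,0,0, 0,10,35,0,0,0,0, 0,14,45,0,0,0,0, 0,15,47,0,0,0,0, 0,15,47,0,0,0,0]' 50
```

```text
time_s: 8.38
ee_pos: [0.5086, -0.1695, 0.1359]
tcp_rot: [-0.001, 0.757, 0.653, -0.001]
ft_force: [-11.5, 2.5, 6.8]
gripper_width: 0.0223
finger_force: 56.6
time_s: 8.88
ee_pos: [0.5205, -0.1713, 0.0883]
tcp_rot: [-0.003, 0.757, 0.653, -0.003]
ft_force: [-23.7, 5.8, -1.8]
gripper_width: 0.0224
finger_force: 60.7
```

```bash
python3 -m jog '[0,-1,1,0,0,0,0, 0,-2,2,0,0,0,0, 0,-2,2,0,0,0,0, 0,-2,2,0,0,0,0]' 50
python3 - <<'E'
from h import *
from cell import read_camera
import cv2
for n,(a,b,c,d) in dict(scene=(150,290,205,365),side=(160,280,220,360)).items():
    p,_=read_camera(n); im=p[a:b,c:d,::-1]
    cv2.imwrite(f"pics/{n}4.png",cv2.resize(im,(im.shape[1]*600//(b-a)//2*1,300),interpolation=2))
A=[cv2.imread(f"pics/{n}4.png") for n in("scene","side")]
w=min(x.shape[1] for x in A)
cv2.imwrite("pics/f4.png",np.vstack([x[:,:w] for x in A]))
q=.9
for q in(.88,.9,.92,.94): print(q,proj("side",W(P,[[.125-.16*np.cos(.45-q),-.2625,.18+.16*np.sin(.45-q)]])))
E
```

```text
time_s: 9.22
ee_pos: [0.5206, -0.1713, 0.0879]
tcp_rot: [-0.001, 0.757, 0.653, -0.001]
ft_force: [-14.9, 4.6, 1.7]
gripper_width: 0.0224
finger_force: 60.9
0.88 [[283.42504297 258.03594977]]
0.9 [[283.76066098 258.5692476 ]]
0.92 [[284.11087133 259.09426472]]
0.94 [[284.47549029 259.61082607]]
```

View pics/f4.png

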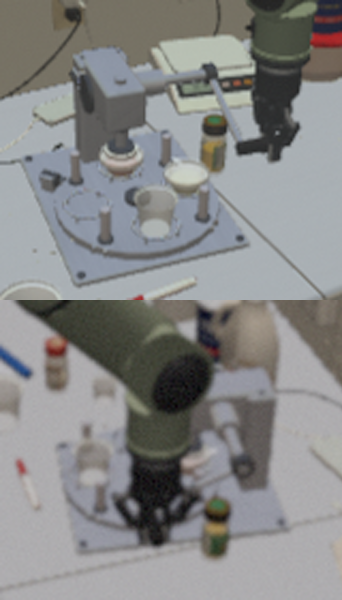

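The platen now sits on the tub lid at (120,160) in the top half, and the lever is down with the fingers on the grip. I'll push slightly further to feel for the hard stop, which confirms we're past the third click.

```bash
python3 -m jog '[0,0,1.5,0,0,0,0, 0,0,1.5,0,0,0,0, 0,0,1.5,0,0,0,0]' 50;python3 -m jog '[0,0,1.5,0,0,0,0, 0,0,1.5,0,0,0,0, 0,0,1.5,0,0,0,0]' 50;python3 -m jog '[0,0,1.5,0,0,0,0, 0,0,1.5,0,0,0,0, 0,0,1.5,0,0,0,0]' 50
```

```text
time_s: 9.57
ee_pos: [0.5211, -0.1713, 0.0866]
tcp_rot: [-0.001, 0.757, 0.653, -0.001]
ft_force: [-13.0, 3.8, 3.5]
gripper_width: 0.0222
finger_force: 61.0
time_s: 9.82
ee_pos: [0.5217, -0.1714, 0.0854]
tcp_rot: [-0.0, 0.757, 0.653, -0.001]
ft_force: [-12.1, 4.3, 6.0]
gripper_width: 0.0225
finger_force: 61.2
time_s: 10.07
ee_pos: [0.5222, -0.1714, 0.0842]
tcp_rot: [0.0, 0.757, 0.653, -0.0]
ft_force: [-10.3, 3.4, 8.2]
gripper_width: 0.0226
finger_force: 61.4
```

```bash
python3 -m jog '[0,0,2,0,0,0,0, 0,0,2,0,0,0,0, 0,0,2,0,0,0,0]' 50;python3 -m jog '[0,0,2,0,0,0,0, 0,0,2,0,0,0,0, 0,0,2,0,0,0,0]' 50
python3 - <<'E'
from h import *
from cell import read_camera
import cv2
F=[read_camera("scene")[0].astype(float) for _ in range(8)]
p=np.mean(F,0).astype(np.uint8)
cv2.imwrite("pics/f5.png",cv2.resize(p[175:260,215:335,::-1],None,fx=6.5,fy=6.5,interpolation=2))
L=lambda z,r:W(P,[[.085,r,z],[.085,-r,z],[.085-r,0,z]])
for n,z,r in(("platen_up",.106,.028),("platen .9",.0781,.028),("platen .94",.0769,.028),("lid closed",.078,.038)):
    print(n,((proj("scene",L(z,r))-[215,175]+.5)*6.5).round(0).tolist())
for q in(.6,.8,.9,.94): print(q,((proj("scene",W(P,[[.125-.16*np.cos(.45-q),-.175,.18+.16*np.sin(.45-q)]]))-[215,175]+.5)*6.5).round(0))
E
```

```text
time_s: 10.32
ee_pos: [0.523, -0.1715, 0.0826]
tcp_rot: [0.001, 0.757, 0.653, 0.0]
ft_force: [-9.3, 3.6, 11.5]
gripper_width: 0.0222
finger_force: 61.7
time_s: 10.57
ee_pos: [0.5236, -0.1716, 0.0807]
tcp_rot: [0.001, 0.757, 0.653, 0.001]
ft_force: [-3.6, 2.1, 9.7]
gripper_width: 0.0226
finger_force: 62.1
platen_up [[256.0, 270.0], [352.0, 252.0], [320.0, 287.0]]
platen .9 [[256.0, 312.0], [352.0, 294.0], [320.0, 329.0]]
platen .94 [[256.0, 313.0], [352.0, 296.0], [320.0, 331.0]]
lid closed [[239.0, 315.0], [368.0, 291.0], [326.0, 339.0]]
0.6 [[688. 237.]]
0.8 [[678. 279.]]
0.9 [[671. 296.]]
0.94 [[668. 302.]]
```

View pics/f5.png

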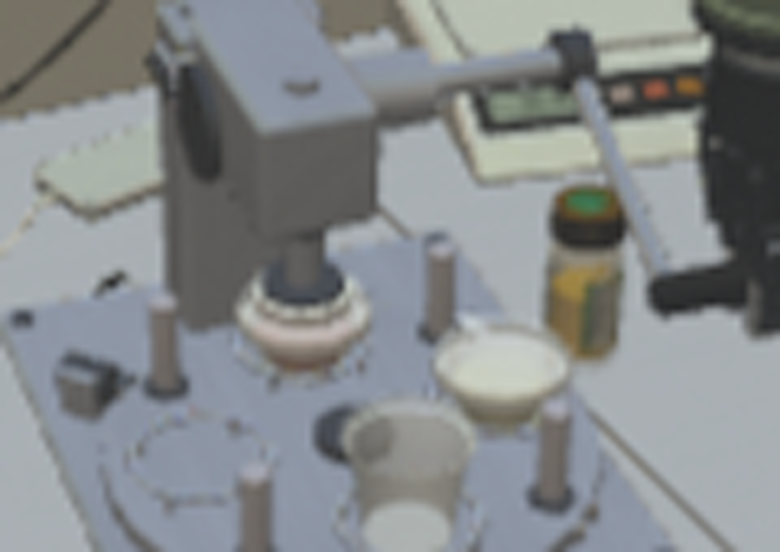

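The grip's inner end is at about (665,292), which is close to the 0.9 prediction. I'll measure the lever angle directly from depth, using the slope of the steel arm.

```bash
cat > lev.py <<'E'
from h import *
from cell import read_camera
def cloud(n,k=4):
    c=calibration(n); D=np.array([read_camera(n)[1] for _ in range(k)]); d=np.median(D,0)
    f=210/np.tan(np.radians(c["vertical_fov"]/2)); v,u=np.nonzero((d>.02)&(d<2)); z=d[v,u]
    X=np.c_[(u-c["cx"])*z/f,-(v-c["cy"])*z/f,-z]; E=c["extrinsics"]
    w=(X-E[:3,3])@E[:3,:3]
    cs,sn=np.cos(P[2]),np.sin(P[2]); a,b=w[:,0]-P[0],w[:,1]-P[1]
    return np.c_[cs*a+sn*b,-sn*a+cs*b,w[:,2]]
def sel(m,x,y,z): return m[(m[:,0]>x[0])&(m[:,0]<x[1])&(m[:,1]>y[0])&(m[:,1]<y[1])&(m[:,2]>z[0])&(m[:,2]<z[1])]
if __name__=="__main__":
    for n in("wrist","scene","side"):
        m=cloud(n); 
        s=sel(m,(.0,.11),(-.19,-.16),(.105,.2))
        if len(s)>20:
            l=np.polyfit(s[:,0],s[:,2],1)
            for _ in range(5):
                r=s[:,2]-np.polyval(l,s[:,0]); k=abs(r)<max(.003,1.5*np.median(abs(r))); l=np.polyfit(s[k,0],s[k,2],1)
            print(n,"arm",len(s),k.sum(),"q by slope",.45+np.arctan(l[0]),"z at x=.02",np.polyval(l,.02),"x span",s[k,0].min(),s[k,0].max())
        g=sel(m,(-.05,.015),(-.19,-.165),(.08,.27)); print(n,"grip top z",len(g),np.percentile(g[:,2],[50,90,97]) if len(g) else 0)
        t=sel(m,(.04,.13),(-.045,.045),(.06,.13)); 
        if len(t): print(n,"lid hist",np.histogram(t[:,2],np.arange(.06,.131,.004))[0])
E
python3 lev.py
```

```text
wrist arm 10575 8295 q by slope 0.9017973804090409 z at x=.02 0.1365008784427924 x span 9.602263006253109e-08 0.04965399901801622
wrist grip top z 8047 [0.12189301 0.13133598 0.13359117]
scene arm 170 102 q by slope 0.9015202825099113 z at x=.02 0.13663066965330992 x span 0.0012398298659742069 0.10864318662916354
scene grip top z 124 [0.12710177 0.24347137 0.25239612]
scene lid hist [ 4  1 17 17 68 32 14 29 54 11  3  5  5  4  6  5  3]
side arm 97 58 q by slope 0.8959910200503944 z at x=.02 0.13401710486834725 x span 0.04080201469257637 0.10870424135619601
side grip top z 0 0
side lid hist [ 0  3  9 15 22  8  9 15 10  2  0  1  1  2  1  2  0]
```

```bash
python3 -m jog '[0,1,2,0,0,0,0, 0,2,4,0,0,0,0, 0,2,5,0,0,0,0, 0,2,5,0,0,0,0]' 50; python3 lev.py | grep arm;  python3 -c "
from h import *
s=get_state();print(s['ee_pos'],s['ft_force'])"
```

```text
time_s: 11.9
ee_pos: [0.5257, -0.1719, 0.0759]
tcp_rot: [0.001, 0.757, 0.653, 0.001]
ft_force: [-4.9, 2.1, 17.2]
gripper_width: 0.0227
finger_force: 63.3
wrist arm 10872 8644 q by slope 0.9304556391262351 z at x=.02 0.13281042338346336 x span 1.2693993991671343e-05 0.04984608763157136
scene arm 172 99 q by slope 0.9322053182571848 z at x=.02 0.13282105366358607 x span 0.0005199015001287749 0.10984219609797996
side arm 87 51 q by slope 0.9005422785622663 z at x=.02 0.13251358321898368 x span 0.04135745653476314 0.10822064562075852
[ 0.52561136 -0.1718881   0.07606756] [-4.67987761  2.69693855 16.62427709]
```

Both depth fits now give q ≈ 0.93, past the third click at 0.9 and short of the stop at 0.94. I'll check that the hold is stable and then hand in.

```bash
python3 -m jog '[0,0,0,0,0,0,0, 0,0,0,0,0,0,0, 0,0,0,0,0,0,0, 0,0,0,0,0,0,0, 0,0,0,0,0,0,0, 0,0,0,0,0,0,0, 0,0,0,0,0,0,0, 0,0,0,0,0,0,0]'; python3 lev.py | grep arm; python3 -c "
from cell import sign_off
print(sign_off())"
```

```text
time_s: 13.17
ee_pos: [0.5256, -0.1719, 0.0761]
tcp_rot: [0.001, 0.757, 0.653, 0.001]
ft_force: [-4.7, 2.2, 16.5]
gripper_width: 0.0226
finger_force: 63.3
wrist arm 10902 8627 q by slope 0.929790111679417 z at x=.02 0.1329294510391258 x span 1.1682905109913072e-05 0.04966486403291829
scene arm 174 107 q by slope 0.9446932355031219 z at x=.02 0.13280272651160335 x span 0.0016445474723242905 0.108540765177104
side arm 97 61 q by slope 0.9542285420919197 z at x=.02 0.12770989945354516 x span 0.04140986544469005 0.10839986887672776
the job is handed in; nothing more can be done
None
```

The job is handed in at about 13 s: I turned the turntable +90° until it clicked in, with the tub under the head, and the fingers are holding the lever at about 0.93 rad, past the third click; I didn't measure the lid height itself.

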